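# Tip a standing carton onto the labelling board and seat it

## Task

Without lifting it, bring the carton that stands on edge squarely up against the nearest edge of the low labelling board (the edge opposite the metal fence), tip it over that edge so that it lies flat on the board, lid up, and then push it home: press it gently but firmly against the stop bar of the metal fence for a moment, so that it sits square there, and let go. Do not ram the fence, and leave the other things on the desk alone.

Things in the scene. Friction and masses are not known exactly. Their poses are not given: they have to be found in the camera images.
- carton: packed white carton, 123 x 169 x 66 mm (own x, y, z), 0.4 to 0.6 kg. Origin: centre of its underside; own z runs from underside to lid. It starts on a long narrow side, 123 mm tall: own x up, own y along the board's edge, own z level and away from the board (underside to the board, 20 to 50 mm short of it, up to 0.15 rad off square). As wanted at the end: own z up, own x to the fence
- carton_foot (a point): middle of the edge about which the carton tips: its lower edge on the underside's side (carton x = -61.5 mm, z = 0), on the desk at the start. Gripped across its 66 mm near the top the carton slides (up to 7 N), pushed above 40 mm it tips
- carton_top (a point): middle of the top edge on the lid's side (carton x = 61.5, z = 66 mm), where to push to tip: about 1.5 N; past 28 degrees it falls by itself. Lying on the board it takes up to 4 N to slide it, before it meets the fence
- board: fixed plywood plate 10 mm thick, 225 (own x) by 215 mm (own y). Origin: on the desk under the middle of its near edge, which is the stop; the plate runs from own y = 0 to -215 mm, own z up. Own -y is the way to slide, tip and push the carton. Just tipped, the carton's lower end lies 10 to 35 mm outside the near edge, its underside 10 mm above the desk
- fence: rigid aluminium angle bar fixed on the board, 210 mm long (own x), 40 mm high, parallel to the stop edge, 168 to 178 mm behind it. Origin: on the board's top, middle of the bar's face; own +y points to the stop edge. It carries a stop bar, 196 x 24 mm, clamped 8 to 28 mm in front of the face: the setting is not reported, feel for it. 6 to 10 N seat the carton on it; 18 N dent the carton
- tape_measure: pocket tape measure 36 x 84 x 62 mm lying about on the desk; origin under its centre; leave alone
- label_roll: white roll of labels, 69 mm across, 40 mm high; origin under its centre; leave alone
- marker: marker pen 17 x 135 x 16 mm; origin under its centre; leave alone
- usb_adapter: small blue adapter 26 x 64 x 14 mm; origin under its centre; leave alone

How it is judged:
By the outcome, as a careful person would: the job done as asked, in the order asked, and still so for the second after the job is handed in, with the robot touching nothing.
It also fails if it takes over 70 s, if anything falls off the work surface, if the arm or the gripper's body presses on something with over 40 N, if the wrist force passes 120 N, or if a joint passes its speed limit or range.

## Robot

A 7-joint arm with a two-finger parallel gripper is mounted at the origin on the work surface; the furniture and walls round the work are solid. World frame = base frame: x ahead of the robot, y to its left, z up, the work surface at z = 0. Lengths are in m, angles in rad, forces in N, time in s.
With the tool pointing down it reaches from about 0.425 to 0.975 m from the base axis. Payload 16.7 kg.
Tool frame: the origin (TCP) lies midway between the tips of the shut fingers; the grasp point (between the pads) lies 19 mm behind it; z points along the fingers, y is the line along which they close (so a half turn about z gives the same grasp; the last joint's range is limited). The gripper opens to 85 mm and grips with 20 to 120 N. Pads are 22 mm wide; open, the fingers measure 114 mm over their backs; the gripper's body (76 mm by 85 mm) begins 54 mm behind the grasp point. The pads swing forward as they close: fully open they stand 13 mm farther back than shut.
Start: joints at [1.167, 0.426, 0.074, 1.606, -0.034, 1.111, -0.067], TCP at [0.17, -0.653, 0.207] pointing down, gripper open.
Joint ranges: [-2.85, 2.85], [-0.5, 2.14], [-1.23, 1.37], [0.21, 2.46], [-1.02, 4.16], [0.16, 2.05], [-2.73, 2.73]. Speed limits (rad/s): [1.89, 1.89, 2.39, 2.39, 3.01, 3.01, 3.01].

## Interface

Orientations are given as [roll, pitch, yaw] about the fixed x, y, z axes, in that order (R = Rz(yaw) Ry(pitch) Rx(roll)).
In Python, from bench import r gives the robot as it stands.
- The arm moves only by the tool carry_out, never from a script. Its argument "moves" is a list that holds one entry, the list of rows, each a list of 7 numbers: the closure in counts, from 0 (fully open) to 255 (shut), then the shift along the world's x, y, z in cm, then the turn, a rotation vector about the world's x, y, z in rad. A call has 1 to 12 rows; each row shifts and turns the commanded pose from where the row before left it; what a row does not reach is not made up. A row lasts 1/8 s, in which the tool goes at most 62.5 mm and 10.7 degrees, less where a joint would pass 70% of its speed; a pose out of reach is approached as far as the arm can. A call with a gripper value outside its range is refused whole. The fingers move at their own pace and stop on an object; "squeeze" is the grip in N (left out, the last holds). Time passes only in rows, so rows that do not move let the fingers close. It gives the time, the measured TCP pose, the force, the opening and the grip force at its end, in the units of the state.
- r.sense(): the state, without advancing time (a new reading comes with each control period).
- r.snapshot(name): name is "side" or "top"; returns the picture (384x512x3 uint8, blue, green, red); there is no depth.
- r.camera_params(name): a dict with "mtx" (3x3 intrinsics, pixels), "k1" (the pictures are not rectified: a ray, as slopes to the right and down, at radius r is drawn at 1 + k1 r^2 times it, then the intrinsics apply), "R" (3x3) and "t" (3): a world point X has camera coordinates R X + t. Camera axes: x right, y down, z forward; pixel columns grow to the right and rows downward; lengths in m; the calibration is good to about 2 mm. A picture is of the moment at which its call begins. camera_params takes no time and is no camera call.
- r.finish_job(): hands the job in; it is judged then, once.
The state is a dict: "time_s": time; "qpos": joint angles; "joint_velocities": joint speeds; "joint_torque": joint torques, N m; "position": TCP position; "eef_rot": TCP orientation; "force": force on the tool from outside, world axes, zero at the start; "ft_torque": the same for the moment, N m; "gripper_width": opening from 0.0 (shut) to 1.0 (fully open); "gripper_force": force on a finger pad.
Only numpy, scipy, OpenCV 4.12 (cv2) and the standard library are available. Lean on these libraries where they do the work, as an engineer would, in place of code of your own. Each camera call takes 0.05 s, during which the arm holds its last target. There are 200 camera calls.

## Working session

There is one attempt and no reset: what is moved stays moved. The work goes in short steps, Python scripts to look and compute and a tool call to move; the robot and the scene stay as the last step left them, time stands still between calls to the robot, and variables do not carry over. Pictures are saved under pics/ and viewed, at most 10 in all, crops included, and the job is handed in when it is done.

Besides the shell and the picture viewer there is one more tool, called in YAML: its name, and indented under it one key for each argument. carry_out: Moves the arm, as the interface text tells. Its arguments: {"type":"object","properties":{"moves":{"type":"array","items":{"type":"array","items":{"type":"array","items":{"type":"number"}}}},"squeeze":{"type":"number"}},"required":["moves"]}

```bash
mkdir -p pics; ls; python3 - <<'E'
from bench import r
import cv2
print(r.sense())
for n in("side","top"):
    cv2.imwrite(f"pics/{n}0.png",r.snapshot(n)); print(n,r.camera_params(n))
E
```

```text
pics
{'time_s': 0.0, 'qpos': array([ 1.16650509,  0.42675492,  0.07383592,  1.60659544, -0.03414258,
        1.11078347, -0.06709953]), 'joint_velocities': array([ 0.00219595,  0.0008995 , -0.00174025,  0.00220968,  0.0003917 ,
        0.00013703,  0.00171171]), 'joint_torque': array([-2.49825462e-04, -9.49849677e+01,  3.76137480e+00, -4.63521338e+01,
        1.94106455e-02,  1.00071559e-02,  3.52039865e-05]), 'position': array([ 0.17001398, -0.65279378,  0.20579997]), 'eef_rot': array([-3.14031111e+00,  5.23949935e-05,  2.54755128e-01]), 'force': array([ 0.26082998,  0.39462651, -0.20526079]), 'ft_torque': array([-0.02602085, -0.0296157 , -0.00176257]), 'gripper_force': 0.0, 'gripper_width': 0.9983823525645911}
side {'mtx': array([[423.88914421,   0.        , 253.66971657],
       [  0.        , 423.88914421, 188.1151363 ],
       [  0.        ,   0.        ,   1.        ]]), 'k1': 0.0012352932017093438, 'R': array([[-0.97090441, -0.23943209,  0.00411089],
       [-0.11658103,  0.45760521, -0.88147963],
       [ 0.20917335, -0.85631171, -0.47220416]]), 't': array([0.4873924 , 0.12762782, 1.18421086])}
top {'mtx': array([[386.17039704,   0.        , 261.94846886],
       [  0.        , 386.17039704, 188.36718398],
       [  0.        ,   0.        ,   1.        ]]), 'k1': -0.09254992199280214, 'R': array([[-0.00405433, -0.99980991,  0.01907104],
       [-0.99134551,  0.00151608, -0.13126991],
       [ 0.13121605, -0.0194382 , -0.99116321]]), 't': array([0.01031653, 0.49245234, 0.99327704])}
```

View pics/top0.png

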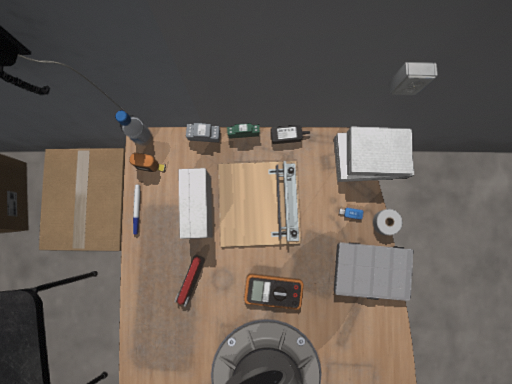

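View pics/side0.png

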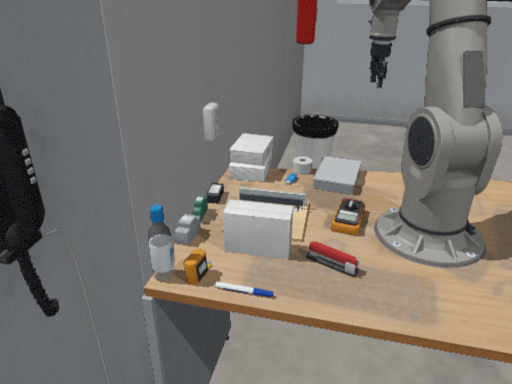

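Top view: carton at about (193,203), board (219–300, 162–247), fence at col ~290, with world +x up and +y left. The side view agrees with this. I'll enlarge the top view.

```bash
python3 - <<'E'
import cv2
a=cv2.imread("pics/top0.png")[150:260,165:315]
cv2.imwrite("pics/c1.png",cv2.resize(a,None,fx=5,fy=5,interpolation=cv2.INTER_CUBIC))
E
cat > h.py <<'E'
import numpy as np, cv2
from bench import r
def px2w(cam,uv,z):
    p=r.camera_params(cam); K=p["mtx"]
    n=cv2.undistortPoints(np.array(uv,float).reshape(-1,1,2),K,np.array([p["k1"],0,0,0.])).reshape(-1,2)
    d=np.c_[n,np.ones(len(n))]@p["R"]; c=-p["R"].T@p["t"]
    return c+d*((np.broadcast_to(z,len(n))-c[2])/d[:,2])[:,None]
E
```

```text
(no output)
```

View pics/c1.png

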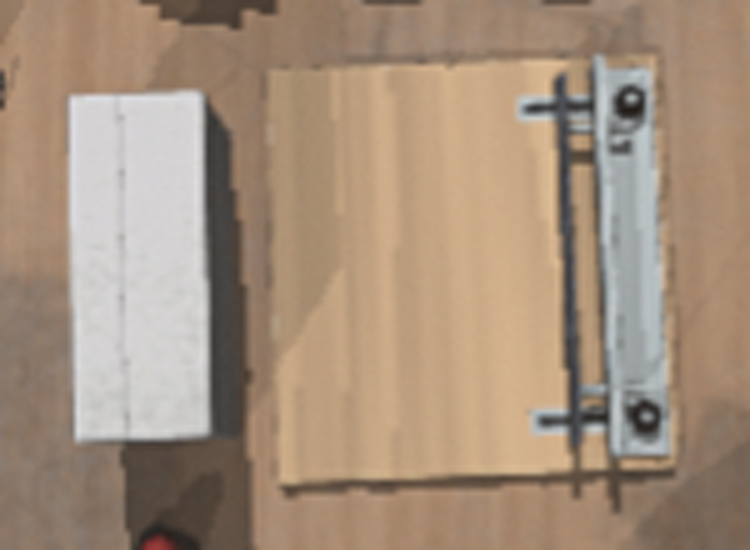

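Crop: carton top corners at (68,95), (205,92), (211,437), (76,441). Board near-edge corners are (268,70) and (282,485), far ones (655,57) and (674,472). The stop bar's front edge runs from (557,80) to (573,445).

```bash
python3 - <<'E'
from h import *
f=lambda c:np.array([165,150])+(np.array(c,float)+.5)/5-.5
C=px2w("top",f([(68,95),(205,92),(211,437),(76,441)]),.123)
B=px2w("top",f([(268,70),(282,485),(674,472),(655,57)]),.01)
S=px2w("top",f([(557,80),(573,445)]),.034)
for n,P in zip("CBS",(C,B,S)):
    print(n,P.round(4).tolist(),np.linalg.norm(np.diff(P,axis=0),axis=1).round(4),P.mean(0).round(4))
ang=lambda a,b:np.arctan2(*(a-b)[1::-1]) # y over x
print("carton",ang(C[0],C[3]),ang(C[1],C[2]),"board",ang(B[0],B[1]),ang(B[3],B[2]),"bar",ang(*S))
mid=(B[0]+B[1])/2; th=ang(B[0],B[1]); n=np.array([np.sin(th),-np.cos(th)]);t=np.array([np.cos(th),np.sin(th)])
for p in list(C)+list(S):print("along",((p-mid)[:2]@t).round(4),"toward fence",((p-mid)[:2]@n).round(4))
print(mid,n,t)
E
```

```text
C [[0.5294, 0.2146, 0.123], [0.5307, 0.1477, 0.123], [0.3639, 0.1425, 0.123], [0.362, 0.207, 0.123]] [0.0669 0.1669 0.0645] [0.4465 0.178  0.123 ]
B [[0.564, 0.1279, 0.01], [0.3391, 0.1182, 0.01], [0.3451, -0.0911, 0.01], [0.5712, -0.0843, 0.01]] [0.2251 0.2095 0.2261] [0.4548 0.0177 0.01  ]
S [[0.5537, -0.0289, 0.034], [0.3598, -0.0356, 0.034]] [0.194] [ 0.4567 -0.0322  0.034 ]
carton 0.04573355298275557 0.031248805483246298 board 0.04306849060005016 0.030183198174475602 bar 0.034569009692702025
along 0.0817 toward fence -0.0881
along 0.0802 toward fence -0.0212
along -0.0867 toward fence -0.0232
along -0.0859 toward fence -0.0877
along 0.0955 toward fence 0.1562
along -0.0985 toward fence 0.1546
[0.45154426 0.12309344 0.01      ] [ 0.04305518 -0.9990727 ] [0.9990727  0.04305518]
```

carry_out:
  moves:
    - [[0,4,2.9,1.3,0,0,-0.02],[0,4,2.9,1.3,0,0,-0.02],[0,4,2.9,1.3,0,0,-0.02],[0,4,2.9,1.3,0,0,-0.02],[0,4,2.9,1.3,0,0,-0.02],[0,4,2.9,1.3,0,0,-0.02],[0,4,2.9,1.3,0,0,-0.02],[0,1.5,5,0,0,0,-0.02],[0,1.5,5,0,0,0,-0.02],[0,1.5,5,0,0,0,-0.02],[0,1.5,5,0,0,0,-0.017],[0,1.5,5,0,0,0,0]]
  squeeze: 40

```text
time_s: 1.6
position: [0.5252, -0.1985, 0.2973]
eef_rot: [-3.142, 0.0, 0.037]
force: [1.0, -0.4, 0.2]
gripper_width: 0.998
gripper_force: 0.0
```

carry_out:
  moves:
    - [[0,-0.2,4.7,0,0,0,0],[0,-0.6,4.7,0,0,0,0],[0,-1,4.7,0,0,0,0],[0,-1.2,4.7,0,0,0,0],[0,-1.2,4.7,0,0,0,0],[0,-1.2,4.7,0,0,0,0],[0,-1.2,4.7,-4,0,0,0],[0,-1.2,4.7,-4,0,0,0],[0,0,0,0,0,0,0],[0,0,0,0,0,0,0]]

```text
time_s: 2.85
position: [0.4474, 0.1749, 0.218]
eef_rot: [3.141, 0.0, 0.038]
force: [0.5, -0.9, 0.1]
gripper_width: 0.999
gripper_force: 0.0
```

```bash
python3 - <<'E'
from h import *
s=r.sense();print(s["qpos"].round(2),s["position"].round(4),s["eef_rot"].round(3))
a=np.hstack([cv2.resize(r.snapshot("top")[130:280,150:320],None,fx=2.3,fy=2.3,interpolation=2),cv2.resize(r.snapshot("side")[110:260,180:350],None,fx=2.3,fy=2.3,interpolation=2)])
print(a.shape);cv2.imwrite("pics/p2.png",a)
E
```

```text
[-0.04  0.13 -0.5   1.99  0.07  1.04 -2.11] [0.4474 0.1749 0.218 ] [3.141 0.    0.038]
(345, 782, 3)
```

View pics/p2.png

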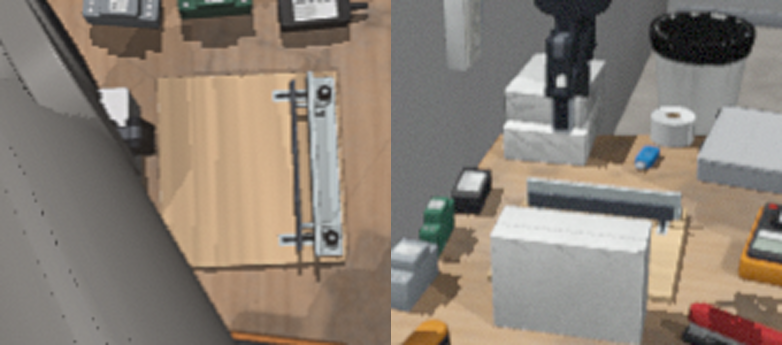

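Side view on the right: the gripper is above the carton, whose top corners are at crop (493,222), (648,235), (652,218) and (507,207). I'll check these against the top-camera estimate.

```bash
python3 - <<'E'
from h import *
c=np.array([(493,222),(648,235),(652,218),(507,207)],float)
uv=np.c_[(c[:,0]-391)/2.3+180,c[:,1]/2.3+110]
P=px2w("side",uv,.123);print(P.round(4),P.mean(0))
E
```

```text
[[0.5307 0.1948 0.123 ]
 [0.3612 0.18   0.123 ]
 [0.3628 0.1432 0.123 ]
 [0.5253 0.1592 0.123 ]] [0.44502468 0.16930986 0.123     ]
```

carry_out:
  moves:
    - [[0,0,0.2,-3,0,0,0],[0,0,0,-3,0,0,0],[0,0,0,-2,0,0,0],[0,0,0,-1,0,0,0],[0,0,0,-1,0,0,0],[0,0,0,-1,0,0,0]]

```text
time_s: 3.7
position: [0.4478, 0.1772, 0.108]
eef_rot: [-3.141, -0.001, 0.037]
force: [-0.4, -0.1, -0.4]
gripper_width: 0.998
gripper_force: 0.0
```

carry_out:
  moves:
    - [[0,0,0,-1,0,0,0],[0,0,0,-0.7,0,0,0],[0,0,0,-0.7,0,0,0],[0,0,0,0,0,0,0]]

```text
time_s: 4.2
position: [0.447, 0.1772, 0.0835]
eef_rot: [3.141, 0.001, 0.038]
force: [-0.0, 0.6, 0.9]
gripper_width: 0.999
gripper_force: 0.0
```

carry_out:
  moves:
    - [[30,0,0,0,0,0,0],[40,0,0,0,0,0,0],[50,0,0,0,0,0,0],[60,0,0,0,0,0,0],[80,0,0,0,0,0,0],[80,0,0,0,0,0,0]]
  squeeze: 40

```text
time_s: 4.95
position: [0.4475, 0.1778, 0.0846]
eef_rot: [-3.141, -0.001, 0.038]
force: [-3.6, 1.0, 11.4]
gripper_width: 0.758
gripper_force: 41.3
```

carry_out:
  moves:
    - [[80,0,0,0.05,0,0,0],[80,0,0,0.0,0,0,0]]

```text
time_s: 5.2
position: [0.4475, 0.1776, 0.0847]
eef_rot: [-3.141, -0.001, 0.038]
force: [-0.3, 2.8, 5.4]
gripper_width: 0.754
gripper_force: 45.1
```

carry_out:
  moves:
    - [[80,0,-0.2,0,0,0,0],[80,0.01,-0.3,0,0,0,0],[80,0.01,-0.3,0,0,0,0],[80,0.01,-0.3,0,0,0,0],[80,0.01,-0.3,0,0,0,0],[80,0,0,0,0,0,0]]

```text
time_s: 5.95
position: [0.4481, 0.1639, 0.0848]
eef_rot: [-3.14, -0.001, 0.038]
force: [-0.5, 3.9, 5.1]
gripper_width: 0.756
gripper_force: 45.0
```

carry_out:
  moves:
    - [[80,0.01,-0.2,0,0,0,0],[80,0.01,-0.2,0,0,0,0],[80,0,0,0,0,0,0]]

```text
time_s: 6.32
position: [0.4483, 0.1601, 0.0848]
eef_rot: [-3.14, -0.001, 0.038]
force: [0.6, 4.7, 5.8]
gripper_width: 0.76
gripper_force: 45.1
```

carry_out:
  moves:
    - [[80,0.01,-0.1,0,0,0,0],[80,0,-0.1,0,0,0,0],[80,0,0,0,0,0,0]]

```text
time_s: 6.7
position: [0.4484, 0.1582, 0.0848]
eef_rot: [-3.14, -0.001, 0.038]
force: [0.2, 5.3, 4.4]
gripper_width: 0.757
gripper_force: 45.1
```

carry_out:
  moves:
    - [[80,0.01,-0.1,0,0,0,0],[80,0,-0.1,0,0,0,0],[80,0,0,0,0,0,0]]

```text
time_s: 7.08
position: [0.4486, 0.1565, 0.0849]
eef_rot: [-3.14, -0.001, 0.038]
force: [0.1, 6.8, 4.9]
gripper_width: 0.76
gripper_force: 45.1
```

carry_out:
  moves:
    - [[80,0.01,-0.1,0,0,0,0],[80,0,-0.1,0,0,0,0],[80,0,0,0,0,0,0]]

```text
time_s: 7.45
position: [0.4487, 0.1557, 0.085]
eef_rot: [-3.138, -0.002, 0.038]
force: [-1.9, 14.0, 3.9]
gripper_width: 0.753
gripper_force: 45.4
```

```bash
python3 - <<'E'
from h import *
s=r.sense();print(s["qpos"].round(2),s["position"].round(4),s["force"].round(1),s["ft_torque"].round(2))
cv2.imwrite("pics/p3.png",cv2.resize(r.snapshot("side")[150:270,200:330],None,fx=5,fy=5,interpolation=2))
E
```

```text
[-0.05  0.3  -0.47  2.13  0.19  0.75 -2.18] [0.4487 0.1557 0.085 ] [-1.9 14.   3.9] [ 4.21  0.46 -0.51]
```

View pics/p3.png

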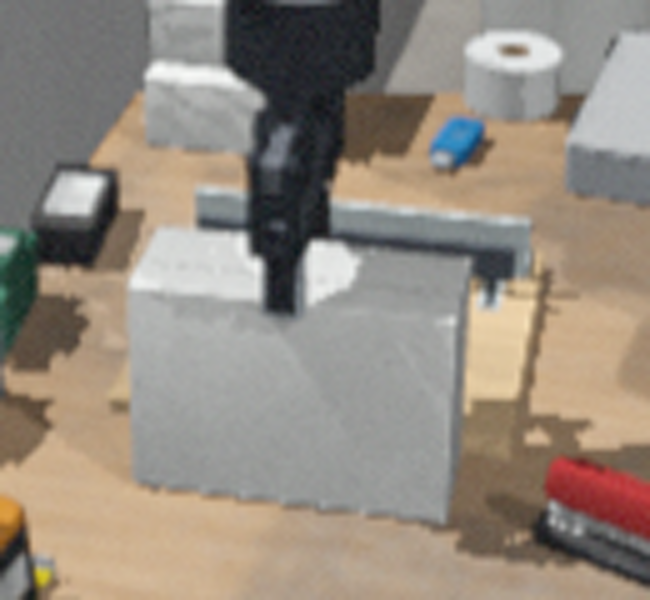

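carry_out:
  moves:
    - [[80,0,0,0,0,0,-0.005],[80,0,0,0,0,0,-0.005],[80,0,0,0,0,0,0]]

```text
time_s: 7.88
position: [0.4487, 0.1558, 0.085]
eef_rot: [-3.139, -0.002, 0.03]
force: [-1.0, 13.2, 3.7]
gripper_width: 0.76
gripper_force: 45.4
```

```bash
python3 - <<'E'
from h import *
s=r.sense();print(s["position"].round(4),s["eef_rot"].round(3),s["force"].round(1),s["ft_torque"].round(2))
E
```

```text
[0.4487 0.1558 0.085 ] [-3.139e+00 -2.000e-03  3.000e-02] [-1.  13.2  3.7] [4.05 0.18 0.7 ]
```

carry_out:
  moves:
    - [[80,0,0,0,0,0,0.005],[80,0,0,0,0,0,0],[40,0,0,0,0,0,0],[20,0,0,0,0,0,0],[0,0,0,0,0,0,0],[0,0,0,0,0,0,0]]

```text
time_s: 8.62
position: [0.4481, 0.153, 0.0844]
eef_rot: [3.141, 0.0, 0.032]
force: [0.1, 1.4, -0.3]
gripper_width: 1.002
gripper_force: 0.0
```

carry_out:
  moves:
    - [[0,0,0,0.5,0,0,0],[0,0,0,1,0,0,0],[0,0,0,2,0,0,0],[0,0,0,3,0,0,0],[0,0,0,3,0,0,0],[0,0,0,0,0,0,0]]

```text
time_s: 9.38
position: [0.4494, 0.1538, 0.1821]
eef_rot: [-3.141, -0.004, 0.033]
force: [-0.8, 0.1, -0.3]
gripper_width: 0.999
gripper_force: 0.0
```

carry_out:
  moves:
    - [[0,0,0.8,0,0,0,0.175],[0,0,0.8,0,0,0,0.175],[0,0,0.8,0,0,0,0.175],[0,0,0.8,0,0,0,0.175],[0,0,0.8,0,0,0,0.175],[0,0,0.8,0,0,0,0.175],[0,-0.1,0.8,0,0,0,0.175],[0,-0.1,0.8,0,0,0,0.175],[0,-0.1,0.9,0,0,0,0.174],[0,0,0,0,0,0,0]]

```text
time_s: 10.62
position: [0.4448, 0.2266, 0.1792]
eef_rot: [-3.141, -0.0, 1.607]
force: [0.1, 0.2, 0.5]
gripper_width: 0.999
gripper_force: 0.0
```

carry_out:
  moves:
    - [[0,0,0.2,-3,0,0,0],[0,0,0,-3,0,0,0],[0,0,0,-2.5,0,0,0],[0,0,0,0,0,0,0]]

```text
time_s: 11.12
position: [0.4441, 0.2273, 0.0931]
eef_rot: [-3.138, 0.001, 1.603]
force: [-0.0, -0.4, 0.9]
gripper_width: 1.001
gripper_force: 0.0
```

```bash
python3 - <<'E'
from h import *
s=r.sense();print(s["qpos"].round(2),s["position"].round(4),s["eef_rot"].round(3),s["force"].round(1),s["ft_torque"].round(2))
cv2.imwrite("pics/p4.png",cv2.resize(r.snapshot("side")[110:270,190:340],None,fx=3.7,fy=3.7,interpolation=2))
E
```

```text
[-0.01  0.36 -0.7   2.06  0.32  0.82 -0.86] [0.4441 0.2273 0.0931] [-3.138e+00  1.000e-03  1.603e+00] [-0.  -0.4  0.9] [ 0.01 -0.01  0.09]
```

View pics/p4.png

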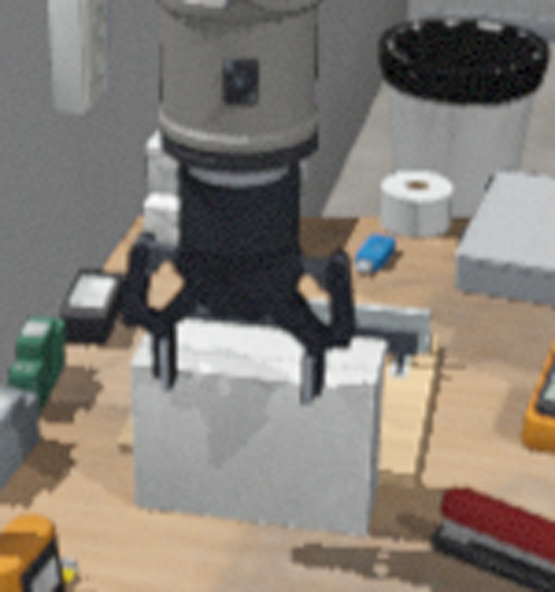

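The carton is upright against the board. Both open fingers are in front of its lid face (crop columns 165 and 312, against carton 135–380), so I'll shift a few mm towards −x and push near the top.

carry_out:
  moves:
    - [[0,-0.4,-0.5,0,0,0,0],[0,0,-0.8,0,0,0,0],[0,0.05,-0.7,0,0,0,0],[0,0,-0.3,0,0,0,0],[0,0,-0.3,0,0,0,0],[0,0,0,0,0,0,0]]

```text
time_s: 11.92
position: [0.4417, 0.2021, 0.0945]
eef_rot: [-3.142, -0.0, 1.606]
force: [0.5, -0.5, -0.0]
gripper_width: 0.998
gripper_force: 0.0
```

carry_out:
  moves:
    - [[0,0,-0.4,0,0,0,0],[0,0,-0.4,0,0,0,0],[0,0.05,-0.4,0,0,0,0],[0,0,-0.4,0,0,0,0],[0,0,0,0,0,0,0]]

```text
time_s: 12.55
position: [0.4422, 0.1859, 0.0945]
eef_rot: [-3.142, 0.0, 1.606]
force: [0.5, -0.7, 0.4]
gripper_width: 0.998
gripper_force: 0.0
```

carry_out:
  moves:
    - [[0,0,-0.3,0,0,0,0],[0,0,-0.3,0,0,0,0],[0,0,-0.3,0,0,0,0]]

```text
time_s: 12.92
position: [0.4422, 0.177, 0.0945]
eef_rot: [-3.142, -0.0, 1.607]
force: [-0.7, 0.1, -0.1]
gripper_width: 1.0
gripper_force: 0.0
```

```bash
python3 - <<'E'
from h import *
F=[]
for i in range(3):
    im=r.snapshot("side");F.append(r.sense()["force"])
print(np.mean(F,0))
cv2.imwrite("pics/p5.png",cv2.resize(im[110:270,190:340],None,fx=3.7,fy=3.7,interpolation=2))
E
```

```text
[ 0.41407887 -0.02605622  0.10283174]
```

View pics/p5.png

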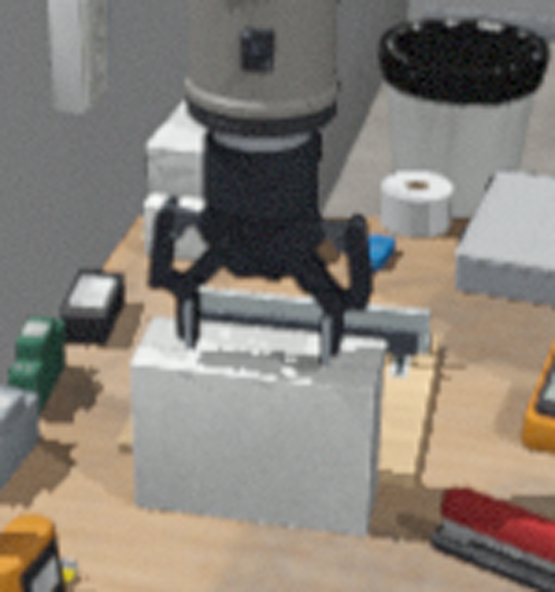

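The open fingertips are passing over the carton's top (tips at crop rows ~345–360, on the top face), and the carton hasn't moved. I'll back out, half close the fingers so the tips come lower, and push again.

carry_out:
  moves:
    - [[0,0,1,0.3,0,0,0],[0,0,2,0,0,0,0],[0,0,2,0,0,0,0],[120,0,0.5,0,0,0,0],[120,0,0,-0.3,0,0,0],[120,0,0,0,0,0,0],[120,0,0,0,0,0,0]]

```text
time_s: 13.95
position: [0.4422, 0.2317, 0.0944]
eef_rot: [-3.141, 0.0, 1.606]
force: [-0.0, 0.7, 0.1]
gripper_width: 0.531
gripper_force: 0.0
```

carry_out:
  moves:
    - [[120,0,-0.8,-0.3,0,0,0],[120,0,-0.8,0,0,0,0],[120,0,-0.6,0,0,0,0],[120,0,-0.3,0,0,0,0],[120,0,-0.3,0,0,0,0],[120,0,-0.3,0,0,0,0],[120,0,0,0,0,0,0]]

```text
time_s: 14.82
position: [0.4422, 0.2013, 0.0915]
eef_rot: [3.141, -0.0, 1.607]
force: [0.6, 1.3, -0.3]
gripper_width: 0.529
gripper_force: 0.5
```

carry_out:
  moves:
    - [[120,0,-0.3,0,0,0,0],[120,0,-0.3,0,0,0,0],[120,0,-0.3,0,0,0,0],[120,0,-0.3,0,0,0,0],[120,0,0,0,0,0,0]]

```text
time_s: 15.45
position: [0.4422, 0.1889, 0.0915]
eef_rot: [-3.142, 0.0, 1.606]
force: [0.0, 1.9, 0.2]
gripper_width: 0.531
gripper_force: 0.8
```

carry_out:
  moves:
    - [[120,0.05,-0.3,0,0,0,0],[120,0,-0.3,0,0,0,0],[120,0,-0.3,0,0,0,0],[120,0,-0.3,0,0,0,0],[120,0,0,0,0,0,0]]

```text
time_s: 16.08
position: [0.4426, 0.1768, 0.0914]
eef_rot: [-3.141, 0.0, 1.606]
force: [0.1, 1.5, -0.6]
gripper_width: 0.529
gripper_force: 0.6
```

```bash
python3 - <<'E'
from h import *
im=r.snapshot("side");s=r.sense();print(s["force"],s["ft_torque"])
cv2.imwrite("pics/p6.png",cv2.resize(im[110:270,190:340],None,fx=3.7,fy=3.7,interpolation=2))
E
```

```text
[-0.59224175  1.1593054   0.24918924] [ 0.13606075 -0.05031734  0.02772348]
```

View pics/p6.png

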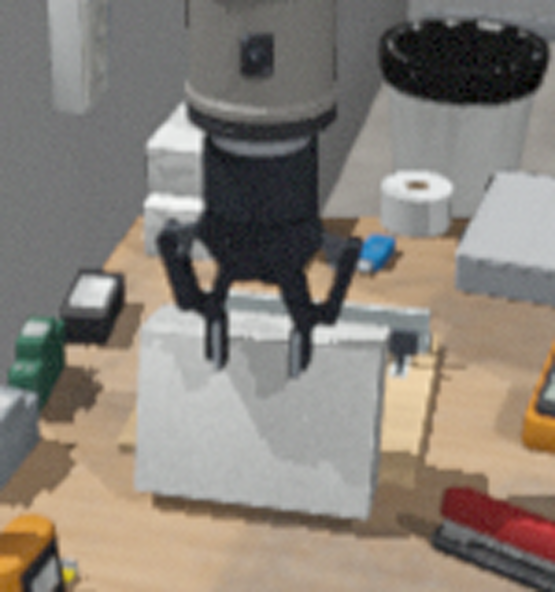

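The carton is tipping as intended: its lid face leans away, its lower lid edge is off the desk (crop row ~500), and the foot is held by the board. I'll keep going slowly.

carry_out:
  moves:
    - [[120,0,-0.3,0,0,0,0],[120,0,-0.3,0,0,0,0],[120,0,-0.3,0,0,0,0],[120,0,-0.3,0,0,0,0],[120,0.05,-0.3,0,0,0,0],[120,0,-0.3,0,0,0,0],[120,0,0,0,0,0,0]]

```text
time_s: 17.0
position: [0.4431, 0.1589, 0.0914]
eef_rot: [-3.141, 0.0, 1.606]
force: [0.2, 0.5, -0.3]
gripper_width: 0.53
gripper_force: 0.2
```

carry_out:
  moves:
    - [[120,0,-0.2,0,0,0,0],[120,0,-0.2,0,0,0,0],[120,0,-0.2,0,0,0,0],[120,0,-0.2,0,0,0,0],[120,0,0,0,0,0,0],[120,0,0,0,0,0,0]]

```text
time_s: 17.75
position: [0.4431, 0.1513, 0.0915]
eef_rot: [-3.141, -0.0, 1.607]
force: [-0.6, -0.3, -0.7]
gripper_width: 0.527
gripper_force: 0.1
```

carry_out:
  moves:
    - [[120,0,-0.3,0,0,0,0],[120,0,-0.3,0,0,0,0],[120,0,-0.3,0,0,0,0],[120,0,-0.3,0,0,0,0],[120,0,0,0,0,0,0],[120,0,0,0,0,0,0],[120,0,0,0,0,0,0],[120,0,1.5,0,0,0,0],[120,0,3,0,0,0,0],[120,-0.1,3,0,0,0,0],[120,0,1.5,0,0,0,0],[0,0,0,0,0,0,0]]

```text
time_s: 19.25
position: [0.4418, 0.2304, 0.0914]
eef_rot: [-3.141, -0.0, 1.609]
force: [-0.7, -0.5, 0.1]
gripper_width: 0.726
gripper_force: 0.0
```

```bash
python3 - <<'E'
from h import *
a=[r.snapshot("side")[130:270,190:320],r.snapshot("top")[150:260,165:315]]
cv2.imwrite("pics/p7.png",np.hstack([cv2.resize(a[0],(371,400),interpolation=2),cv2.resize(a[1],(429,400),interpolation=2)]))
E
```

```text
(no output)
```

View pics/p7.png

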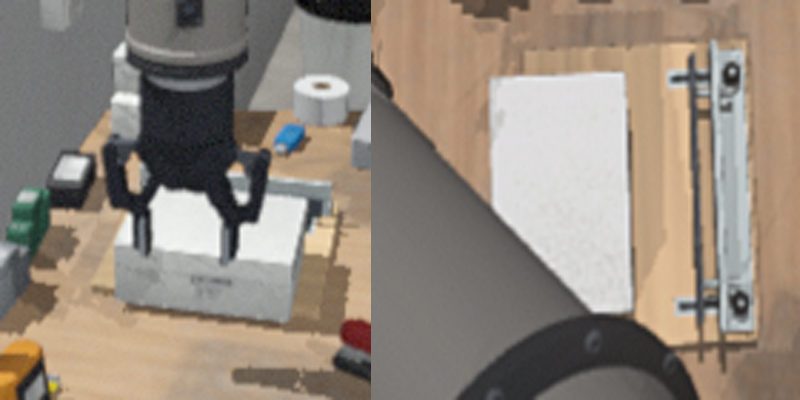

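The carton lies flat on the board, its end about 20 mm outside the near edge. Top corners on the right panel are at (490,76), (625,72) and (633,312). The bar front runs from (690,60) to (697,310).

```bash
python3 - <<'E'
from h import *
f=lambda c:np.array([165,150])+(np.array(c,float)-[371,0])/[2.86,3.636]
P=px2w("top",f([(490,76),(625,72),(633,312)]),.076);S=px2w("top",f([(690,60),(697,310)]),.034)
print(P.round(4),np.linalg.norm(np.diff(P,axis=0),axis=1),S.round(4))
a=lambda p,q:np.arctan2(*(p-q)[1::-1]);print(a(P[1],P[2]),a(*S),P[[0,2]].mean(0))
E
```

```text
[[0.5319 0.1511 0.076 ]
 [0.5346 0.0304 0.076 ]
 [0.3669 0.0237 0.076 ]] [0.12067512 0.16788226] [[ 0.5512 -0.0303  0.034 ]
 [ 0.3685 -0.0351  0.034 ]]
0.04029543355656688 0.026275023290457805 [0.44941574 0.08735897 0.076     ]
```

carry_out:
  moves:
    - [[60,0.1,-2,0,0,0,0],[60,0.1,-2,-1.6,0,0,0],[60,0.1,0,-2,0,0,0],[60,0,0,-2,0,0,0],[60,0,0,-1,0,0,0],[60,0,0,0,0,0,0]]

```text
time_s: 20.1
position: [0.4449, 0.1886, 0.0252]
eef_rot: [-3.141, 0.0, 1.606]
force: [-0.7, 0.4, 0.3]
gripper_width: 0.763
gripper_force: 0.0
```

carry_out:
  moves:
    - [[60,0,-0.5,0,0,0,0],[60,0,-0.5,0,0,0,0],[60,0.05,-0.5,0,0,0,0],[60,0,-0.5,0,0,0,0],[60,0.05,-0.5,0,0,0,0],[60,0,-0.5,0,0,0,0],[60,0,0,0,0,0,0]]

```text
time_s: 20.98
position: [0.4462, 0.159, 0.0255]
eef_rot: [3.142, 0.0, 1.606]
force: [-1.2, 0.3, 0.2]
gripper_width: 0.764
gripper_force: 0.0
```

carry_out:
  moves:
    - [[60,0,-0.3,0,0,0,0],[60,0,-0.3,0,0,0,0],[60,0.05,-0.3,0,0,0,0],[60,0,-0.3,0,0,0,0],[60,0,-0.3,0,0,0,0]]

```text
time_s: 21.6
position: [0.4467, 0.1441, 0.0255]
eef_rot: [3.141, -0.0, 1.607]
force: [-0.4, 3.6, 0.6]
gripper_width: 0.769
gripper_force: 1.8
```

carry_out:
  moves:
    - [[60,0,-0.3,0,0,0,0],[60,0,-0.3,0,0,0,0],[60,0.05,-0.3,0,0,0,0],[60,0,-0.3,0,0,0,0],[60,0,-0.3,0,0,0,0]]

```text
time_s: 22.22
position: [0.4472, 0.1291, 0.0255]
eef_rot: [3.142, -0.0, 1.607]
force: [-0.1, 4.2, 2.4]
gripper_width: 0.765
gripper_force: 2.1
```

carry_out:
  moves:
    - [[60,0,-0.3,0,0,0,0],[60,0,-0.3,0,0,0,0],[60,0.05,-0.2,0,0,0,0],[60,0,-0.2,0,0,0,0]]

```text
time_s: 22.72
position: [0.4477, 0.1192, 0.0255]
eef_rot: [3.142, -0.0, 1.607]
force: [0.4, 3.4, 1.8]
gripper_width: 0.761
gripper_force: 2.2
```

carry_out:
  moves:
    - [[60,0,-0.2,0,0,0,0],[60,0,-0.2,0,0,0,0],[60,0,-0.2,0,0,0,0],[60,0,-0.1,0,0,0,0],[60,0,-0.1,0,0,0,0]]

```text
time_s: 23.35
position: [0.4476, 0.1112, 0.0255]
eef_rot: [-3.142, -0.0, 1.607]
force: [0.3, 5.0, 2.1]
gripper_width: 0.762
gripper_force: 2.3
```

carry_out:
  moves:
    - [[60,0,-0.1,0,0,0,0],[60,0,-0.1,0,0,0,0],[60,0,-0.1,0,0,0,0]]

```text
time_s: 23.72
position: [0.4476, 0.1082, 0.0255]
eef_rot: [-3.142, -0.0, 1.607]
force: [1.0, 4.6, 2.2]
gripper_width: 0.769
gripper_force: 2.3
```

carry_out:
  moves:
    - [[60,0,-0.1,0,0,0,0],[60,0,-0.1,0,0,0,0]]

```text
time_s: 23.98
position: [0.4476, 0.1062, 0.0255]
eef_rot: [-3.142, -0.0, 1.607]
force: [-0.6, 4.9, 2.1]
gripper_width: 0.765
gripper_force: 2.4
```

carry_out:
  moves:
    - [[60,0,-0.1,0,0,0,0],[60,0,-0.1,0,0,0,0]]

```text
time_s: 24.22
position: [0.4477, 0.1042, 0.0255]
eef_rot: [3.142, -0.0, 1.607]
force: [-0.2, 5.0, 3.0]
gripper_width: 0.763
gripper_force: 2.4
```

carry_out:
  moves:
    - [[60,0,-0.1,0,0,0,0]]

```text
time_s: 24.35
position: [0.4477, 0.1032, 0.0255]
eef_rot: [3.142, -0.0, 1.607]
force: [-0.3, 4.4, 2.7]
gripper_width: 0.765
gripper_force: 2.4
```

carry_out:
  moves:
    - [[60,0,-0.1,0,0,0,0]]

```text
time_s: 24.48
position: [0.4476, 0.1022, 0.0255]
eef_rot: [-3.142, -0.0, 1.607]
force: [-0.7, 4.8, 3.1]
gripper_width: 0.765
gripper_force: 2.4
```

carry_out:
  moves:
    - [[60,0,-0.1,0,0,0,0]]

```text
time_s: 24.6
position: [0.4476, 0.1018, 0.0255]
eef_rot: [3.141, -0.001, 1.607]
force: [-1.6, 12.3, 1.6]
gripper_width: 0.763
gripper_force: 6.0
```

carry_out:
  moves:
    - [[60,0,-0.05,0,0,0,0]]

```text
time_s: 24.72
position: [0.4476, 0.1018, 0.0255]
eef_rot: [3.141, -0.001, 1.607]
force: [-2.3, 12.0, 2.2]
gripper_width: 0.767
gripper_force: 6.6
```

carry_out:
  moves:
    - [[60,0,0,0,0,0,0],[60,0,0,0,0,0,0],[60,0,0,0,0,0,0]]

```text
time_s: 25.1
position: [0.4476, 0.1018, 0.0255]
eef_rot: [3.141, -0.001, 1.608]
force: [-1.7, 11.4, 1.2]
gripper_width: 0.762
gripper_force: 5.7
```

```bash
python3 - <<'E'
from h import *
s=r.sense();print(s["position"].round(4),s["force"].round(1),s["ft_torque"].round(2))
E
```

```text
[0.4476 0.1018 0.0255] [-1.7 11.4  1.2] [ 2.3   0.32 -0.02]
```

carry_out:
  moves:
    - [[60,0,0.1,0,0,0,0],[60,0,0.5,0,0,0,0],[60,0,2,0,0,0,0],[60,0,3,0,0,0,0],[60,0,2.5,1,0,0,0],[60,0,1,4,0,0,0],[60,0,0,5,0,0,0],[60,0,0,5,0,0,0],[60,0,2,3,0,0,0],[60,0,3,0,0,0,0],[60,0,0,0,0,0,0]]

```text
time_s: 26.48
position: [0.4472, 0.2432, 0.2056]
eef_rot: [3.142, -0.0, 1.609]
force: [-0.0, 0.2, -0.1]
gripper_width: 0.763
gripper_force: 0.0
```

```bash
python3 - <<'E'
from h import *
a=[r.snapshot("side")[130:270,190:320],r.snapshot("top")[150:260,195:315]]
cv2.imwrite("pics/p8.png",np.hstack([cv2.resize(a[0],(250,270),interpolation=2),np.zeros((270,10,3),np.uint8)]).copy()) if 0 else None
b=cv2.resize(a[1],(540,495),interpolation=2);s=cv2.copyMakeBorder(cv2.resize(a[0],(250,270),interpolation=2),0,225,0,0,0)
cv2.imwrite("pics/p8.png",np.hstack([s,b]));print(r.sense()["position"])
E
```

```text
[0.44730749 0.24115856 0.20497345]
```

View pics/p8.png

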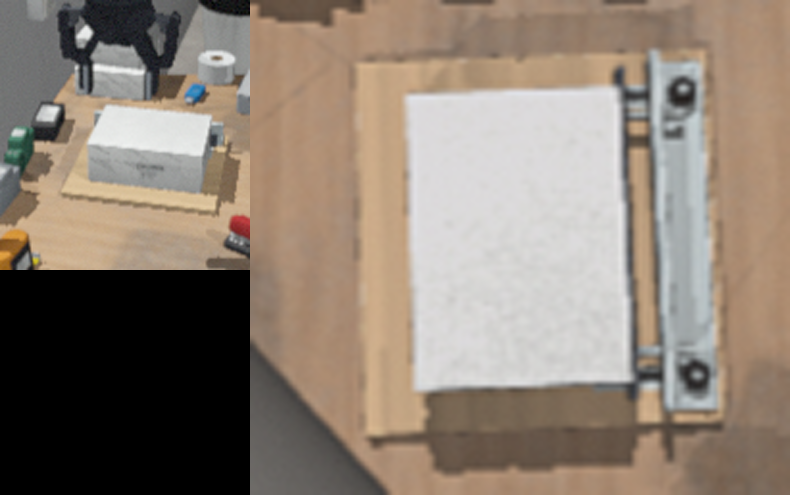

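The carton lies flat, lid up, with its end edge (619,88)–(632,382) parallel to the stop bar and touching it. The robot is clear of everything, so I'll hand in.

```bash
python3 -c "
from bench import r
print(r.finish_job())"
```

```text
the job is handed in; nothing more can be done
None
```

The carton was slid to the board, tipped over its edge, and pressed gently against the stop bar, where it lies flat, lid up and square; the arm is clear, and the job was handed in at about 27 s.

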